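# Cork a small bottle with the spring bench corker

## Task

Cork the small bottle standing in the bench corker: draw the knob on top up until the catch holds the striker back, then push the carriage with the bottle fully in under the barrel, and press the trip lever so that one blow drives the cork home. Feel for the catch and draw gently, without hauling the knob hard against its end stop, and never let the striker snap down while the bottle is not under it. Keep the bottle upright and do not disturb the things standing round the corker.

Things in the scene. Friction and masses are not known exactly. Their poses are not given: they have to be found in the camera images.
- corker: Bench corker fixed to the worktop: grey base 200 x 100 x 13 mm (110 mm forward, 90 mm back of the origin), grey column behind with an arm (top z 186 mm) that carries an upright barrel, 41 mm wide, z 125 to 200 mm. Origin: on the worktop on the axis of barrel and striker; x points from its open front to its column, away from the robot, y to its left, z up.
- striker (a joint): Draw of the striker, m: 0 = down (foot 101 mm above the worktop), grows as the knob is drawn up. A spring pulls it down: about 12 N at first, 0.2 N more per mm. The catch, hidden in the barrel, drops in at a draw of 31 to 52 mm, different each time; let go before that it snaps down. Once caught it settles back 1 to 2 mm as the pull is eased, and the pull falls to nothing.
- knob (a point): Centre of the black ribbed knob on top of the striker's rod: upright cylinder, 28 mm in diameter, 24 mm high, 234 mm above the worktop when the striker is down, with 22 mm of bare rod between barrel and knob. Moves straight up with the striker. (A wall cabinet hangs ahead of the robot on the right, x beyond 0.59 m, y below 0.02 m, underside 0.74 m up: swing round clear of it.)
- end_buffer: Hard rubber washer at the top inside the barrel, hidden: the end stop of the draw. The striker meets it about 2 to 3 mm past the draw at which the catch drops in; the pull on the knob then rises by about 9 N per mm. More than 20 N on it bruises it.
- trip_pad (a point): Centre of the top of the black round pad (24 mm in diameter) at the end of the steel trip lever, which stands out 85 mm from the barrel's axis to the corker's right (its -y), 155 mm above the worktop. Pressed straight down it trips the catch after 6 to 10 mm, at 5 to 8 N, and sinks 20 mm at most; a light spring brings it back.
- carriage (a joint): Position of the sliding carriage, m: 0 = out at the front (start), 0.052 = fully in against its fixed stop, the bottle under the striker. Slides along the corker's +x with about 3 N of friction and stays where left. The proud cork passes below the barrel but not below the foot of a striker that is down.
- carriage_grip (a point): Centre of the gripping part of the carriage's upright black handle, 18 mm in diameter, 80 mm in front of the bottle's axis, 62 mm above the worktop (handle's top at 78 mm, carriage plate under it at 22 mm).
- bottle: Small amber glass bottle with a paper label, 40 mm in diameter, 78 mm high to its mouth, standing loose in the carriage's 14 mm deep round nest (floor 22 mm above the worktop). Origin at the centre of its underside, z up.
- cork (a joint): How far the cork (17 mm thick) has been driven from its first place, m: 0 = 10 mm proud of the bottle's mouth, 0.0085 = home, 1.5 mm proud, where the striker's stroke ends. At the start it is 8 to 10 mm proud. It slides only under more than 35 N, so the spring alone does not press it in, the blow does.
- corked_bottle: Bystander: a like bottle already corked, standing loose on the worktop to the corker's left.
- honey_jar: Bystander: square honey jar with a yellow lid, 66 x 66 x 83 mm, loose, farther to the corker's left.
- shot_glass: Bystander: clear shot glass, 50 mm in diameter and 59 mm high, loose, to the corker's right.
Mind the look-alikes: they are no part of the job. What is shaped like the bottle but blue or pink is not meant.

How it is judged:
By the outcome, as a careful person would: the job done as asked, in the order asked, and still so for the second after the job is handed in, with the robot touching nothing.
It also fails if it takes over 58 s, if anything falls off the work surface, if the arm or the gripper's body presses on something with over 40 N, if the wrist force passes 120 N, or if a joint passes its speed limit or range.

## Robot

A 7-joint arm with a two-finger parallel gripper is mounted at the origin on a cart in front of the work surface, level with it; the furniture and walls round the work are solid. World frame = base frame: x ahead of the robot, y to its left, z up, the work surface at z = 0. Lengths are in m, angles in rad, forces in N, time in s.
With the tool pointing down it reaches from about 0.425 to 0.875 m from the base axis. Payload 4.7 kg.
Tool frame: the origin (TCP) lies between the finger pads; the fingertips stand 19 mm ahead of it and the grasp point (between the pads) is the TCP; z points along the fingers, y is the line along which they close (so a half turn about z gives the same grasp; the last joint's range is limited). The gripper opens to 85 mm and grips with 20 to 120 N. Pads are 22 mm wide; open, the fingers measure 114 mm over their backs; the gripper's body (76 mm by 85 mm) begins 54 mm behind the grasp point. The pads swing forward as they close: fully open they stand 13 mm farther back than shut.
Start: joints at [-1.187, 0.321, -0.07, 1.45, 0.023, 1.371, -0.057], TCP at [0.235, 0.606, 0.25] pointing down, gripper open.
Joint ranges: [-2.86, 2.86], [-0.3, 2.09], [-1.38, 1.24], [0.06, 2.45], [-1.56, 4.7], [0.09, 2.05], [-2.69, 2.69]. Speed limits (rad/s): [2.57, 2.57, 3.14, 3.14, 3.14, 3.14, 3.14].

## Interface

Orientations are given as a unit quaternion [x, y, z, w].
In Python, from station import robot, readout, optics, workorder gives the robot as it stands. Calls block until the motion is done:
- robot.movep(position, orientation): joint-space move of the TCP to a pose.
- robot.line_to(position, rate=0.15, orientation=None, stop_force=None): straight line of the TCP; orientation=None keeps the orientation; rate is the mean speed in m/s. With stop_force (N) it stops when the force on the tool has changed by that much, and returns True; else False.
- robot.set_joints(angles): joint-space move.
- robot.grip(opening, squeeze=None): finger opening in m; squeeze is the grip in N (None keeps the last); returns when the fingers have stopped.
- robot.dwell(seconds).
- robot.solve_ik(position, orientation): joint angles nearest the present ones, or None.
- readout.sense(): the state.
- optics.camera(name): name is "scene" or "top"; returns a dict with "frame" (384x512x3 uint8, red, green, blue), "mtx" (3x3 intrinsics, pixels), "dist_coeffs" ([k1, k2, p1, p2, k3] as OpenCV has them; the pictures are not rectified), "R" (3x3) and "t" (3): a world point X has camera coordinates R X + t. Camera axes: x right, y down, z forward; pixel columns grow to the right and rows downward; lengths in m; the calibration is good to about 2 mm. A picture is of the moment at which its call begins. There is no depth.
A pose or a line that the arm cannot do raises robot.MotionError and nothing moves.
- workorder.job_done(): hands the job in; it is judged then, once.
The state is a dict: "time_s": time; "qpos": joint angles; "joint_velocities": joint speeds; "joint_efforts": joint torques, N m; "tcp_pos": TCP position; "tcp_rot": TCP orientation; "force": force on the tool from outside, world axes, zero at the start; "ft_torque": the same for the moment, N m; "gripper_width": finger opening in m; "grip_force": force on a finger pad.
Only numpy, scipy, OpenCV 4.12 (cv2) and the standard library are available. Lean on these libraries where they do the work, as an engineer would, in place of code of your own. Each camera call takes 0.05 s, during which the arm holds its last target. There are 200 camera calls.

## Working session

There is one attempt and no reset: what is moved stays moved. The work goes in short steps, each a Python script; the robot and the scene stay as the last script left them, time stands still between calls to the robot, and variables do not carry over. Pictures are saved under pics/ and viewed, at most 10 in all, crops included, and the job is handed in when it is done.

```bash
mkdir -p pics; ls; python3 - <<'E'
from station import robot, readout, optics
import cv2,numpy as np
for n in("scene","top"):
    c=optics.camera(n); cv2.imwrite(f"pics/{n}0.png",cv2.resize(c["frame"][...,::-1],(800,600),interpolation=cv2.INTER_CUBIC))
    np.savez(f"{n}0.npz",**c); print(n,c["mtx"].round(1).tolist(),c["dist_coeffs"],(-c["R"].T@c["t"]).round(3),c["R"].round(2).tolist())
s=readout.sense();print(s)
E
```

```text
pics
scene [[350.6, 0.0, 245.6], [0.0, 350.6, 189.6], [0.0, 0.0, 1.0]] [-0.08086745  0.          0.          0.          0.        ] [-0.276  0.71   0.533] [[-0.49, -0.87, -0.03], [-0.34, 0.22, -0.92], [0.8, -0.44, -0.4]]
top [[426.7, 0.0, 252.5], [0.0, 426.7, 190.1], [0.0, 0.0, 1.0]] [-0.13821754  0.          0.          0.          0.        ] [0.318 0.274 1.326] [[0.0, -1.0, -0.01], [-0.99, -0.0, -0.13], [0.13, 0.01, -0.99]]
{'time_s': 0.1, 'qpos': array([-1.18688531,  0.32170846, -0.07007149,  1.45156071,  0.02260162,
        1.37080613, -0.05689202]), 'joint_velocities': array([ 6.55332770e-04, -1.01850091e-03,  5.99875797e-05, -2.83395872e-03,
       -4.17212777e-04, -7.31765242e-04,  1.80233001e-04]), 'joint_efforts': array([ 4.18497402e-04, -4.94873714e+01, -3.83674577e-01, -3.15214491e+01,
        1.29393805e-02,  7.34699133e-03, -1.64068098e-05]), 'tcp_pos': array([0.23482264, 0.60561412, 0.24935513]), 'tcp_rot': array([ 1.83841902e-01,  9.82955460e-01, -8.41425513e-04, -1.06288902e-04]), 'force': array([ 0.38955271, -0.40996107, -0.06376757]), 'ft_torque': array([ 0.0180571 , -0.02082014, -0.03135293]), 'grip_force': 0.0, 'gripper_width': 0.08526491599958272}
```

View pics/scene0.png

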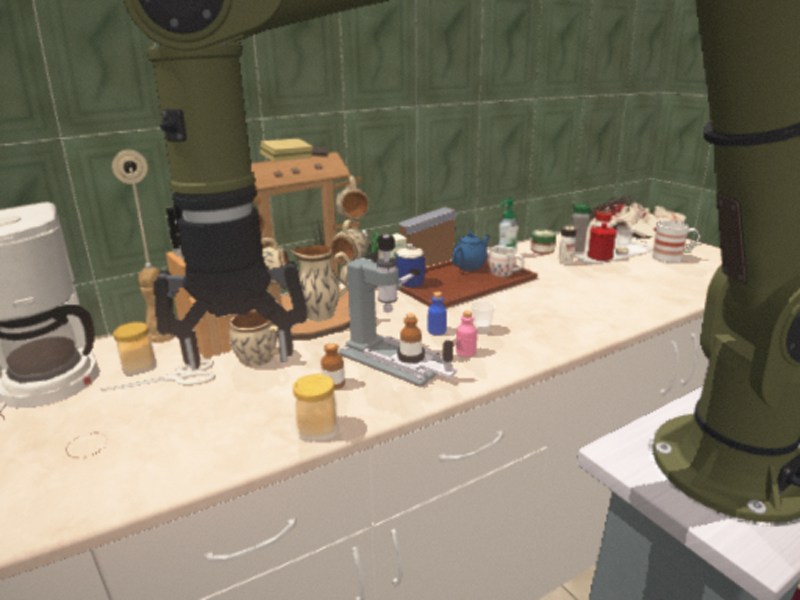

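View pics/top0.png

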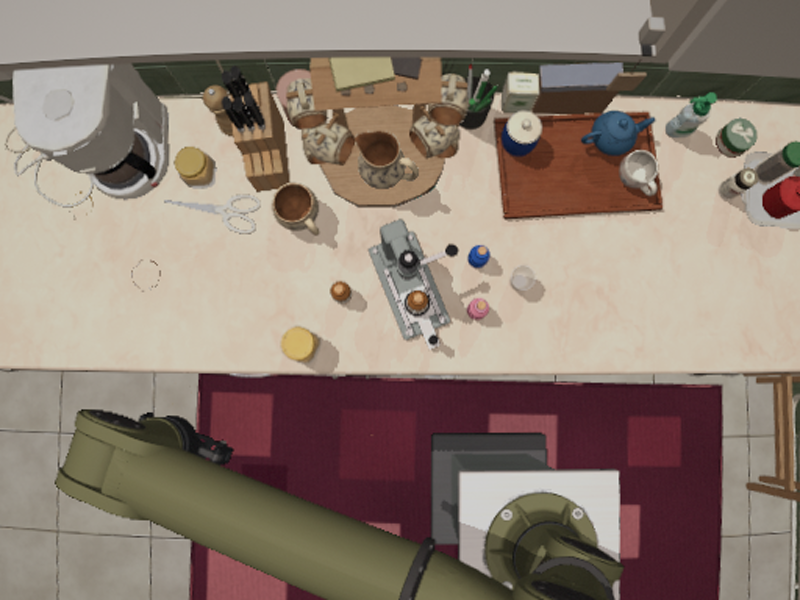

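Candidates for "the bottle" (800x600 picture, top view): amber at (417,300) standing on the corker's carriage, amber at (340,290) on the worktop (the bystander), blue at (479,256) and pink at (478,308) as look-alikes. I choose the one at (417,300). Knob is at (408,259), trip pad at (452,250), handle at (433,341). The crop below checks the choice.

```bash
python3 - <<'E'
import cv2,numpy as np
a=np.load("top0.npz")["frame"][135:230,225:325,::-1]; b=np.load("scene0.npz")["frame"][140:250,200:320,::-1]
a=cv2.resize(a,(400,380),interpolation=cv2.INTER_CUBIC);b=cv2.resize(b,(400,367),interpolation=cv2.INTER_CUBIC)
b=cv2.copyMakeBorder(b,0,13,0,0,0)
cv2.imwrite("pics/crop.png",np.hstack([a,b]))
E
```

```text
(no output)
```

View pics/crop.png

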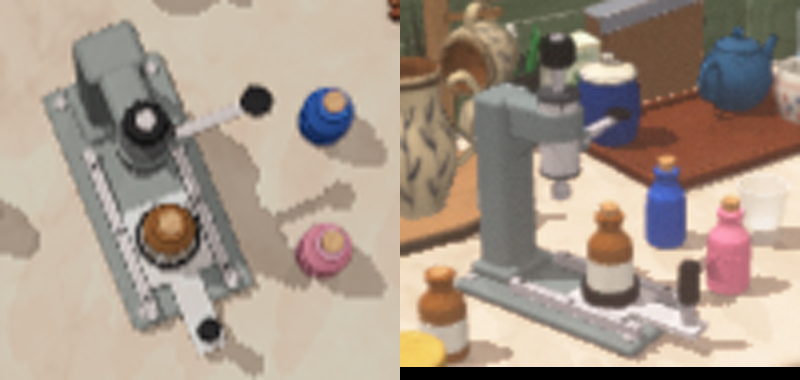

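The crop shows the amber labelled bottle with a cork sitting in the nest, so the choice holds. In the left half the knob is at (147,120), the pad at (257,100), the handle top at (208,330) and the base corners at (137,330), (255,283) and (45,98). Next I fit the corker pose from both views.

```bash
cat > fit.py <<'E'
import cv2,numpy as np
from scipy.optimize import least_squares
C={n:dict(np.load(n+"0.npz")) for n in("top","scene")}
def proj(n,P):
    c=C[n];return cv2.projectPoints(np.atleast_2d(P).astype(float),cv2.Rodrigues(c["R"])[0],c["t"],c["mtx"],c["dist_coeffs"])[0][:,0]
def world(p,L):
    x,y,a=p;L=np.atleast_2d(L);c,s=np.cos(a),np.sin(a)
    return np.c_[x+c*L[:,0]-s*L[:,1],y+s*L[:,0]+c*L[:,1],L[:,2]]
T=[((147,120),(0,0,.240)),((257,100),(0,-.085,.155)),((208,330),(-.132,0,.078)),((172,221),(-.052,0,.108)),((137,330),(-.11,.05,.013)),((255,283),(-.11,-.05,.013)),((45,98),(.09,.05,.013))]
S=[((157,50),(0,0,.234)),((219,115),(0,-.085,.153)),((289,283),(-.132,0,.062)),((208,206),(-.052,0,.109)),((235,353),(-.11,.05,.006))]
def res(p):
    r=[]
    for n,Q,o,k in(("top",T,(225,135),4),("scene",S,(200,140),10/3)):
        u=np.array([q[0] for q in Q])/k+o-.5+.5/k
        r.append(proj(n,world(p,[q[1] for q in Q]))-u)
    return np.vstack(r).ravel()
f=least_squares(res,[.65,.25,.4],loss="soft_l1",x_scale=[.1,.1,.1])
if __name__=="__main__":
    print(f.x);print(res(f.x).reshape(-1,2).round(1).tolist())
    for l in[(0,0,.234),(0,-.085,.155),(-.132,0,.062)]:print(world(f.x,l))
E
python3 fit.py
```

```text
[0.52728041 0.26195342 0.38164768]
[[-0.2, 0.1], [0.1, -0.2], [0.6, -0.7], [-0.3, 0.0], [-0.4, 0.1], [0.1, -0.1], [-1.0, -1.1], [0.7, 1.0], [0.3, -0.0], [0.4, -0.1], [0.9, 0.1], [-0.6, 1.8]]
[[0.52728041 0.26195342 0.234     ]]
[[0.55893867 0.18306898 0.155     ]]
[[0.40477752 0.21279    0.062     ]]
```

```bash
cat > h.py <<'E'
from station import robot, readout, optics
import numpy as np
from scipy.spatial.transform import Rotation as R
from fit import f,world
p=f.x
def W(x,y,z): return world(p,(x,y,z))[0]
a=p[2]; c,s=np.cos(a),np.sin(a)
Y=np.array([-s,c,0]); Z=np.array([0,0,-1.]); 
QS=[R.from_matrix(np.c_[np.cross(k*Y,Z),k*Y,Z]).as_quat() for k in(1,-1)]
def best(pos):
    o=[]
    for q in QS:
        j=robot.solve_ik(pos,q)
        if j is not None:o.append((abs(j[6])+.0*abs(j[0]),q,j))
    return min(o,key=lambda t:t[0])
Q=best(W(0,0,.3))[1]
def st(tag=""):
    s=readout.sense();print(tag,round(s["time_s"],2),s["tcp_pos"].round(4),"F",s["force"].round(1),"w",round(s["gripper_width"],4),"g",round(s["grip_force"],1));return s
E
python3 - <<'E'
from h import *
for P in(W(0,0,.3),W(0,-.085,.17),W(-.132,0,.06),W(-.08,0,.06)):
    j=robot.solve_ik(P,Q);print(None if j is None else j.round(2))
x=readout.sense()["tcp_pos"]; robot.line_to([x[0],x[1],.34],rate=.25)
robot.movep(W(0,0,.34),Q); st()
robot.grip(.06); robot.line_to(W(0,0,.236),rate=.12,stop_force=8); st("at knob")
E
```

```text
[-0.65  0.17  0.16  1.54 -0.03  1.43  1.47]
[-0.56  0.24  0.23  1.72 -0.06  1.18  1.64]
[-0.7   0.11  0.16  2.13 -0.02  0.91  1.43]
[-0.66  0.21  0.15  2.01 -0.04  0.93  1.46]
 2.27 [0.5266 0.2632 0.3395] F [ 0.2  0.4 -0.8] w 0.085 g 0.0
at knob 3.66 [0.5278 0.2622 0.2369] F [-1.   0.1  0.1] w 0.0601 g 0.0
```

```bash
python3 - <<'E'
from h import *
from station import optics
import cv2
robot.grip(.015,squeeze=25); s=st("grip25"); print("along Y",s["force"]@Y,"X",s["force"]@[c,np.sin(a),0])
u=optics.camera("top")["frame"][135:230,225:325,::-1];v=optics.camera("scene")["frame"][110:220,190:310,::-1]
cv2.imwrite("pics/g.png",np.hstack([cv2.resize(u,(400,380)),cv2.resize(v,(400,380))]))
E
```

```text
grip25 4.04 [0.5272 0.2632 0.237 ] F [-2.1  2.2  4. ] w 0.0272 g 25.5
along Y 2.8312476067210883 X -1.111173006170826
```

View pics/g.png

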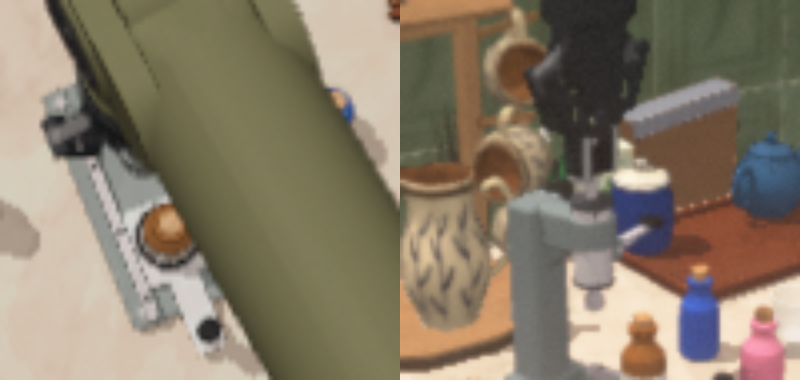

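The grip is good: width 27.2 mm on the 28 mm knob, with the picture showing the fingers on the knob above the barrel at (590,190) and the bottle still out. Now I draw, feeling for the catch.

```bash
python3 - <<'E'
from h import *
robot.grip(.015,squeeze=90); s=st("grip90"); x0=s["tcp_pos"].copy(); log=[]
def go(d,r): 
    robot.line_to([x0[0],x0[1],x0[2]+d],rate=r)
    s=readout.sense(); F=-s["force"][2]; log.append((round(d*1e3,1),round((s["tcp_pos"][2]-x0[2])*1e3,2),round(F,1))); return log[-1][1],F
xs=[];fs=[]
for d in np.r_[.008,.014,.020,.024,.028]:
    D,F=go(d,.03); xs.append(D);fs.append(F)
print(log,"t",readout.sense()["time_s"])
E
```

```text
grip90 4.36 [0.5273 0.2632 0.2373] F [-3.1  3.   6.7] w 0.0253 g 88.0
[(np.float64(8.0), np.float64(4.65), np.float64(12.3)), (np.float64(14.0), np.float64(10.31), np.float64(13.7)), (np.float64(20.0), np.float64(15.97), np.float64(14.5)), (np.float64(24.0), np.float64(19.75), np.float64(13.9)), (np.float64(28.0), np.float64(23.48), np.float64(15.1))] t 6.0833
```

```bash
python3 - <<'E'
from h import *
x0=np.array([.5273,.2632,.2373]); log=[]; hit=False
base=None
for d in np.arange(.0288,.0625,.0008):
    robot.line_to([x0[0],x0[1],x0[2]+d],rate=.016)
    s=readout.sense(); F=-s["force"][2]; D=(s["tcp_pos"][2]-x0[2])*1e3
    log.append((round(d*1e3,1),round(float(D),2),round(float(F),1)))
    if F>15.3+.2*(D-23.5)+4.5: hit=True;break
print(hit,*log,sep="\n"); st()
E
```

```text
True
(np.float64(28.8), 24.09, 16.0)
(np.float64(29.6), 24.85, 16.6)
(np.float64(30.4), 25.62, 16.3)
(np.float64(31.2), 26.36, 15.6)
(np.float64(32.0), 27.13, 17.0)
(np.float64(32.8), 27.85, 17.1)
(np.float64(33.6), 28.6, 15.9)
(np.float64(34.4), 29.38, 17.1)
(np.float64(35.2), 30.13, 17.2)
(np.float64(36.0), 30.86, 16.7)
(np.float64(36.8), 31.63, 17.7)
(np.float64(37.6), 32.37, 17.4)
(np.float64(38.4), 33.13, 18.0)
(np.float64(39.2), 33.73, 18.8)
(np.float64(40.0), 34.45, 19.1)
(np.float64(40.8), 35.15, 19.0)
(np.float64(41.6), 35.88, 19.6)
(np.float64(42.4), 36.62, 20.0)
(np.float64(43.2), 37.37, 20.0)
(np.float64(44.0), 38.11, 19.7)
(np.float64(44.8), 38.85, 20.6)
(np.float64(45.6), 39.6, 20.2)
(np.float64(46.4), 40.34, 20.3)
(np.float64(47.2), 41.21, 19.5)
(np.float64(48.0), 42.05, 19.7)
(np.float64(48.8), 42.81, 20.0)
(np.float64(49.6), 43.61, 19.9)
(np.float64(50.4), 44.36, 19.9)
(np.float64(51.2), 45.13, 20.2)
(np.float64(52.0), 45.84, 20.3)
(np.float64(52.8), 46.62, 21.0)
(np.float64(53.6), 47.42, 20.4)
(np.float64(54.4), 48.19, 21.4)
(np.float64(55.2), 48.94, 20.7)
(np.float64(56.0), 49.68, 21.4)
(np.float64(56.8), 50.44, 21.4)
(np.float64(57.6), 51.14, 21.3)
(np.float64(58.4), 51.35, 24.2)
(np.float64(59.2), 51.59, 25.5)
 15.83 [0.5271 0.2631 0.2889] F [  8.2   6.5 -25.5] w 0.0259 g 89.9
```

The end stop is felt with about 4 N on it, so the catch should be in. Easing to confirm.

```bash
python3 - <<'E'
from h import *
x0=np.array([.5273,.2632,.2373])
for d in np.arange(.0582,.0475,-.001):
    robot.line_to([x0[0],x0[1],x0[2]+d],rate=.02)
    s=readout.sense(); F=-s["force"][2]; D=(s["tcp_pos"][2]-x0[2])*1e3
    print(round(d*1e3,1),round(float(D),2),round(float(F),1))
    if F<1.5 or D<46.3: break
st()
E
```

```text
58.2 51.28 23.2
57.2 50.55 21.9
56.2 49.61 21.8
55.2 48.71 21.5
54.2 47.77 21.0
53.2 47.1 20.1
52.2 46.96 16.9
51.2 46.85 13.7
50.2 46.81 12.9
49.2 46.76 11.7
48.2 46.75 11.1
 18.58 [0.5271 0.2632 0.284 ] F [  3.6   3.8 -11.1] w 0.0253 g 91.8
```

Caught: the knob stands at 46.8 mm and the pull is falling. I'll ease to zero, then release and check.

```bash
python3 - <<'E'
from h import *
x0=np.array([.5273,.2632,.2373])
for d in np.arange(.0470,.036,-.0015):
    robot.line_to([x0[0],x0[1],x0[2]+d],rate=.03)
    s=readout.sense(); F=-s["force"][2]; D=(s["tcp_pos"][2]-x0[2])*1e3
    print(round(d*1e3,1),round(float(D),2),round(float(F),1))
    if F<1.5 or D<46.0: break
st()
E
```

```text
47.0 46.64 8.3
45.5 46.38 1.1
 19.08 [0.5272 0.2632 0.2837] F [ 0.3  2.9 -1.1] w 0.0255 g 92.7
```

```bash
python3 - <<'E'
from h import *
import cv2
robot.grip(.06,squeeze=30)
x=readout.sense()["tcp_pos"]; robot.line_to([x[0],x[1],.345],rate=.2); 
robot.movep(W(-.132,0,.30),Q); robot.grip(.042)
u=optics.camera("top")["frame"][135:230,225:325,::-1];v=optics.camera("scene")["frame"][110:250,190:320,::-1]
cv2.imwrite("pics/c.png",np.hstack([cv2.resize(u,(400,380)),cv2.resize(v,(400,430))[:380]]))
st()
E
```

```text
21.0 [0.4052 0.213  0.2999] F [ 0.2 -1.2 -0.3] w 0.042 g 0.0
```

View pics/c.png

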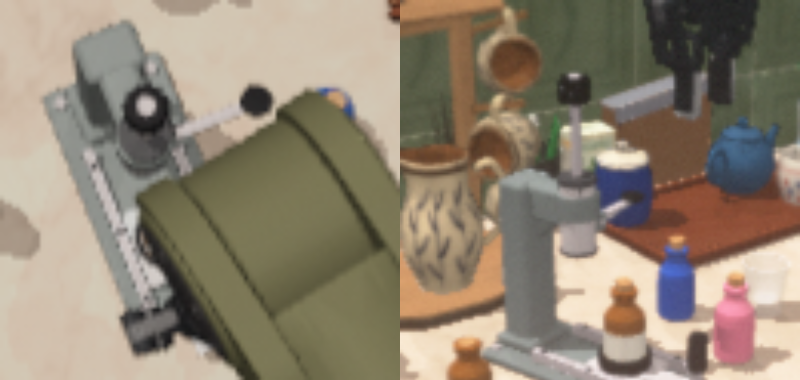

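The striker is caught: the knob stands high at (574,88) on a long bare rod, and the foot is up inside the barrel. Next come the handle and the push.

```bash
python3 - <<'E'
from h import *
h=robot.line_to(W(-.132,0,.10),rate=.2,stop_force=8); 
h|=robot.line_to(W(-.132,0,.062),rate=.08,stop_force=6); s=st(f"down {h}")
if not h:
    robot.grip(.008,squeeze=30); s=st("grip"); print("Y",s["force"]@Y)
E
```

```text
down False 22.77 [0.405  0.2129 0.0622] F [ 1.1 -0.4  0.2] w 0.042 g 0.0
grip 23.11 [0.405  0.2137 0.0627] F [-1.6  1.1  3.3] w 0.0174 g 30.1
Y 1.6210055266528496
```

```bash
python3 - <<'E'
from h import *
X=np.array([c,np.sin(a),0]); x0=readout.sense()["tcp_pos"].copy()
def go(d,r):
    robot.line_to(x0+X*d,rate=r); s=readout.sense(); D=(s["tcp_pos"]-x0)@X; F=-s["force"]@X
    print(round(d*1e3,1),round(D*1e3,2),"F",round(F,1),"y",round((s["tcp_pos"]-x0)@Y*1e3,1)); return F
for d in(.01,.02,.03,.04,.047):
    if go(d,.04)>14: break
else:
    for d in np.arange(.049,.064,.0015):
        if go(d,.02)>9: break
E
```

```text
10.0 10.5 F -0.4 y 0.1
20.0 20.64 F -0.4 y 0.1
30.0 30.57 F -0.8 y 0.1
40.0 40.61 F -0.3 y 0.1
47.0 47.42 F 0.3 y 0.2
49.0 48.94 F 1.1 y 0.2
50.5 50.48 F 2.2 y 0.2
52.0 51.99 F 2.3 y 0.2
53.5 52.05 F 6.7 y 0.2
55.0 52.08 F 12.4 y 0.1
```

```bash
python3 - <<'E'
from h import *
import cv2
X=np.array([c,np.sin(a),0]); x=readout.sense()["tcp_pos"]
robot.line_to(x+X*.0005,rate=.02); st("eased")
robot.grip(.042,squeeze=30); st()
x=readout.sense()["tcp_pos"]; robot.line_to([x[0],x[1],.13],rate=.12); robot.line_to([x[0],x[1],.30],rate=.25)
robot.movep(W(-.09,-.13,.30),Q)
u=optics.camera("top")["frame"][135:230,225:325,::-1];v=optics.camera("scene")["frame"][110:250,190:320,::-1]
cv2.imwrite("pics/d.png",np.hstack([cv2.resize(u,(400,380)),cv2.resize(v,(400,430))[:380]]))
st()
E
```

```text
eased 26.57 [0.4533 0.2332 0.0627] F [-5.4  2.3  5.3] w 0.0168 g 30.4
 26.93 [0.4543 0.2327 0.0624] F [-0.2 -0.6  0.2] w 0.0425 g 0.0
 29.16 [0.4914 0.1089 0.2988] F [-0.1 -0.8  0.4] w 0.0421 g 0.0
```

View pics/d.png

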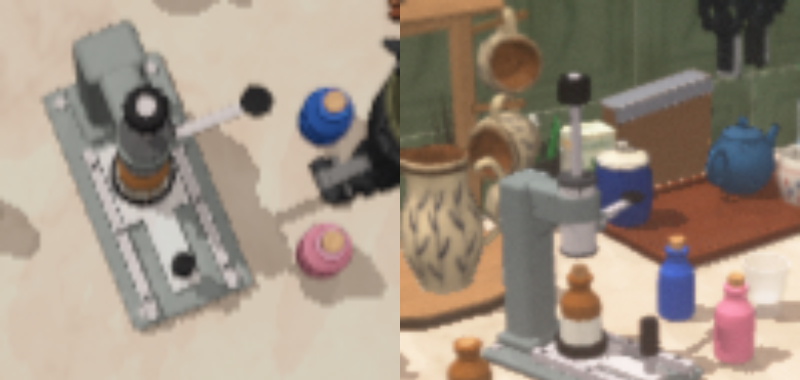

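The bottle stands upright under the barrel (scene half: bottle (582,310), barrel (580,225)). The pad is unchanged at (257,100). Now I press it.

```bash
python3 - <<'E'
from h import *
import cv2
robot.grip(0.0); robot.movep(W(0,-.085,.25),Q)
robot.line_to(W(0,-.085,.186),rate=.15); z=.186
h=robot.line_to(W(0,-.085,.166),rate=.03,stop_force=2.0); s=st(f"contact {h}"); z0=s["tcp_pos"][2]
for k in range(1,12):
    robot.line_to(W(0,-.085,z0-.0015*k),rate=.03); s=readout.sense()
    print(round((z0-s["tcp_pos"][2])*1e3,1),round(s["force"][2],1))
    if z0-s["tcp_pos"][2]>.0125: break
robot.line_to(W(0,-.085,.25),rate=.2); robot.movep(W(-.09,-.15,.30),Q)
u=optics.camera("top")["frame"][135:230,225:325,::-1];v=optics.camera("scene")["frame"][110:250,190:320,::-1]
cv2.imwrite("pics/e.png",np.hstack([cv2.resize(u,(400,380)),cv2.resize(v,(400,430))[:380]]))
st()
E
```

```text
contact True 31.24 [0.5593 0.1831 0.1717] F [ 1.2 -1.1  5.1] w -0.0 g 2.3
0.7 4.0
2.3 5.1
4.0 5.2
6.2 1.7
7.7 1.5
9.1 2.1
10.6 2.7
12.1 3.1
13.5 3.3
 34.76 [0.4991 0.0902 0.2984] F [ 0.2  0.  -0.6] w -0.0002 g 0.0
```

View pics/e.png

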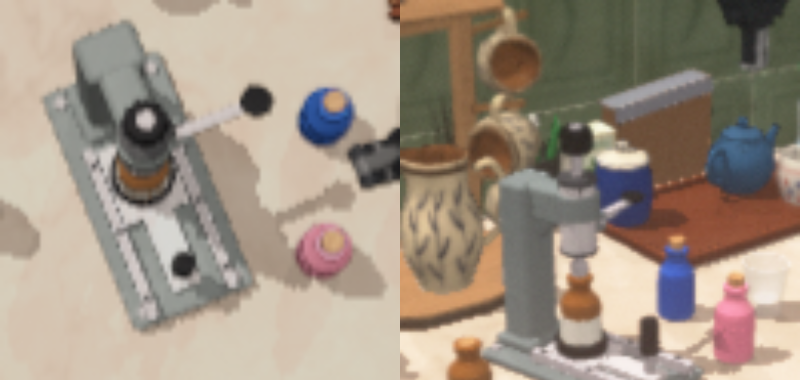

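The striker is fully down again (knob at (575,138), its starting height), with its foot on the cork and the bottle upright. The bystanders in view are undisturbed.

```bash
python3 -c "
from station import workorder
print(workorder.job_done())"
```

```text
the job is handed in; nothing more can be done
None
```

The bottle is corked and the job is handed in: the catch was felt and held, the carriage was pushed fully in to its stop, and one trip of the lever brought the striker back to its lowest position, with the bottle upright and the arm clear at about 35 s.

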